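# Set out glue bottles from a light stand

## Robot

A 6-joint arm with a two-finger parallel gripper is mounted at the origin on a cart in front of the work surface, level with it; the furniture and walls round the work are solid. World frame = base frame: x ahead of the robot, y to its left, z up, the work surface at z = 0. Lengths are in m, angles in rad, forces in N, time in s.
With the tool pointing down it reaches from about 0.35 to 0.775 m from the base axis. Payload 7.3 kg.
Tool frame: the origin (TCP) lies between the finger pads; the fingertips stand 19 mm ahead of it and the grasp point (between the pads) is the TCP (robot.tip_extent is the distance from the TCP to the fingertips, in m); z points along the fingers, y is the line along which they close (so a half turn about z gives the same grasp; the last joint's range is limited). The gripper opens to 92 mm and grips with 3 to 60 N. Pads are 19 mm wide; open, the fingers measure 130 mm over their backs; the gripper's body (75 mm by 190 mm) begins 47 mm behind the grasp point.
Start: joints at [1.06, 0.342, 1.524, -0, 1.275, -0.146], TCP at [0.187, 0.49, 0.246] pointing down, gripper open.
Joint ranges: [-2.53, 2.53], [-0.77, 2.02], [0.04, 2.7], [-1, 4.14], [0.28, 2.66], [-3.11, 3.11]. Speed limits (rad/s): [2.57, 2.57, 3.14, 3.14, 3.14, 3.14].

## Interface

Orientations are given as a unit quaternion [w, x, y, z].
In Python, from bench import sense, optics, job, robot gives the robot as it stands. The module is installed in compiled form; this text tells all that it offers.
- The arm moves only by the shell command python3 -m jog 'ROWS' [FORCE]. ROWS is JSON, a list of rows, each a list of 5 numbers: the closure in counts, from 0 (fully open) to 255 (shut), then the shift along the tool's x, y, z in units of 25 cm (1.0 is 25 cm), then the turn about the tool's z in units of pi rad (1.0 is pi rad). A call has 1 to 10 rows; each row is the pose to reach, as a shift and turn from the pose commanded when the call began, along the tool's axes at that moment, turning the shorter way round; what a row does not reach only later rows make up. A row lasts 1/12 s, in which the tool goes at most 41.7 mm and 7.16 degrees, less where a joint would pass 70% of its speed; a pose out of reach is approached as far as the arm can. A call with a number of a shift or a turn outside -1 to 1 is refused whole. A call with a gripper value outside its range is refused whole. The fingers move at their own pace and stop on an object; FORCE is the grip in N (left out, the last holds). Time passes only in rows, so rows that repeat a pose let the fingers close. It gives the time, the measured TCP pose, the force, the opening and the grip force at its end, in the units of the state.
- sense(): the state, without advancing time (a new reading comes with each control period).
- optics.get_image(name): name is "side" or "top"; returns the picture (400x640x3 uint8, red, green, blue); there is no depth.
- optics.camera_info(name): a dict with "K" (3x3 intrinsics, pixels), "T" (4x4, takes a point from camera to world coordinates). Camera axes: x right, y up, looking along -z (the intrinsics and any distortion apply to the point x, -y, -z); pixel columns grow to the right and rows downward; lengths in m; the calibration is good to about 2 mm. A picture is of the moment at which its call begins. camera_info takes no time and is no camera call.
- job.job_done(): hands the job in; it is judged then, once.
Trained networks look in the newest picture that a camera, given by its name, has taken for a name from the list of things; names that differ only in an ending like _2 or _b are one class to them, and where a whole thing is asked for, a point or a joint stands for the part that bears it (a point fixed in the world has none). Each returns a list of dicts, best first, with "confidence" (0 to 1); they miss things now and then, are a little off and sometimes report something else, mostly with a low value. They report only what shows in the picture. A call takes as long as a camera call. They do not tell look-alikes from the thing itself.
- optics.spot_in(query, camera): "centre" ([column, row] as shares, 0 to 1, of the picture: columns of its width, rows of its height, amid what is visible of it).
- optics.trace(query, camera): "pixels" (400x640 bool, what is visible of it) and "centre" ([column, row] as shares, 0 to 1, of the picture: columns of its width, rows of its height, amid what is visible of it).
The state is a dict: "time": time; "q": joint angles; "dq": joint speeds; "joint_torque": joint torques, N m; "position": TCP position; "eef_rot": TCP orientation; "wrist_force": force on the tool from outside, world axes, zero at the start; "moment": the same for the moment, N m; "finger_gap": opening from 0.0 (shut) to 1.0 (fully open); "grip_force": force on a finger pad.
Only numpy, scipy, OpenCV 4.12 (cv2) and the standard library are available. Lean on these libraries where they do the work, as an engineer would, in place of code of your own. Each camera call takes 0.05 s, during which the arm holds its last target. There are 200 camera calls.

## Task

Take the two glue bottles out of the light aluminium stand, drawing each one straight up so that the stand does not tip, lift or get dragged away, and set them down, not dropped, in the shallow tray so that, with the bottle already there, they make one neat straight row along the tray: upright, broad sides in line with one another, neighbours at most 4 cm apart. Do not shift the bottle that already stands in the tray, leave the spray can and the tin of bushes alone, and leave the empty stand upright where it was.

Things in the scene. Friction and masses are not known exactly. Their poses are not given: they have to be found in the camera images.
- bottle_1_mid (a point): One of the two bottles in the stand. A closed white and pale blue glue bottle, upright, z up, 191 mm tall, oval: 60 mm broad (y axis), 37 mm thick (x axis; 32 mm at the foot, 35 mm at 155 mm up); above that a round cap 34 mm across to 174 mm and a nozzle 19 mm across. 0.1 to 0.2 kg. Point: its centre, 95 mm above its underside (99 mm above the bench).
- bottle_2_mid (a point): The other bottle in the stand, the same as bottle_1: 191 mm tall, 60 mm broad along y, 37 mm thick along x, centre point 95 mm above its underside.
- row_bottle_mid (a point): The bottle that already stands in the tray, anywhere along it, the same kind; its broad side (y) runs along the tray. The row is to be in line with it. Centre point 95 mm above its underside, which is 3 mm above the bench.
- stand: Light loose stand of aluminium sheet, about 0.11 kg empty: 140 mm along y, 47 mm along x, 85 mm high, open on top. Two pockets 41 x 64 mm, centred at y = -35 and +35 mm; in each a bottle stands on the 4 mm thick floor with its axes along the stand's (to 0.03 rad); it is free once it has risen 85 mm. Origin: centre of the underside, z up.
- tray: Shallow dark sheet-steel tray fixed on the bench: 316 mm long along its y axis, 86 mm wide along its x axis, floor 3 mm thick, rim 9 mm high and 3 mm thick; inside 310 x 80 mm. Origin at the centre of its underside, z up. The stand may be on the left and the tray on the right, or the other way round.
- spray_can_mid (a point): Bystander: round spray can with an orange cap, 66 mm across, 189 mm tall, standing loose on the bench beyond the stand. The point is its centre, 95 mm up.
- bush_tin_mid (a point): Bystander: open round tin full of bushes, 74 mm across, 54 mm tall, standing loose on the bench beyond the tray. The point is its centre, 27 mm up.
Not all that is in view belongs to the job. Leave any orange look-alike of the part that bears bottle_2_mid alone.

How it is judged:
By the outcome, as a careful person would: the job done as asked, in the order asked, and still so for the second after the job is handed in, with the robot touching nothing.
It also fails if it takes over 72 s, if anything falls off the work surface, if the arm or the gripper's body presses on something with over 40 N, if the wrist force passes 120 N, or if a joint passes its speed limit or range.

## Working session

There is one attempt and no reset: what is moved stays moved. The work goes in short steps, Python scripts to look and compute and a shell command to move; the robot and the scene stay as the last step left them, time stands still between calls to the robot, and variables do not carry over. Pictures are saved under pics/ and viewed, at most 10 in all, crops included, and the job is handed in when it is done.

```bash
mkdir -p pics; cat > h.py <<'E'
import numpy as np, cv2
from bench import sense, optics, job, robot
def info(c):
    i=optics.camera_info(c); return np.array(i["K"]),np.array(i["T"])
def ray(c,px):
    K,T=info(c); p=np.linalg.inv(K)@[px[0],px[1],1]; d=T[:3,:3]@[p[0],-p[1],-p[2]]; return T[:3,3],d
def onz(c,px,z):
    o,d=ray(c,px); return o+d*(z-o[2])/d[2]
def proj(c,P):
    K,T=info(c); q=T[:3,:3].T@(np.array(P)-T[:3,3]); p=K@[q[0],-q[1],-q[2]]; return p[:2]/p[2]
def save(c,n):
    im=optics.get_image(c); cv2.imwrite(f"pics/{n}.png",im[:,:,::-1]); return im
E
python3 - <<'E'
from h import *
np.set_printoptions(precision=4,suppress=True)
a=save("side","s0");b=save("top","t0")
cv2.imwrite("pics/both.png",cv2.resize(np.vstack([a,b])[:,:,::-1],(480,600)))
s=sense();print(s["time"],s["position"],s["eef_rot"],s["finger_gap"])
for c in("side","top"):
    print(c,optics.camera_info(c))
    for n in("bottle_1_mid","row_bottle_mid","stand","tray","spray_can_mid","bush_tin_mid"):
        print(n,[(np.round(np.array(r["centre"])*[640,400]).tolist(),round(r["confidence"],2)) for r in optics.spot_in(n,c)])
E
```

```text
0.1 [0.1871 0.4902 0.2451] [-0.0002  0.1814  0.9834 -0.0006] 0.9979895732488269
side {'K': array([[484.2896,   0.    , 317.1582],
       [  0.    , 484.2896, 199.4191],
       [  0.    ,   0.    ,   1.    ]]), 'T': array([[ 0.8611,  0.2467, -0.4446,  0.0578],
       [-0.5085,  0.4163, -0.7537, -0.783 ],
       [-0.0009,  0.8751,  0.4839,  0.6061],
       [ 0.    ,  0.    ,  0.    ,  1.    ]])}
bottle_1_mid [([369.0, 255.0], 0.9)]
row_bottle_mid [([282.0, 159.0], 0.84)]
stand [([360.0, 276.0], 0.94)]
tray [([301.0, 211.0], 0.97)]
spray_can_mid [([420.0, 225.0], 0.67)]
bush_tin_mid [([337.0, 193.0], 0.84)]
top {'K': array([[419.1586,   0.    , 314.8822],
       [  0.    , 419.1586, 193.1878],
       [  0.    ,   0.    ,   1.    ]]), 'T': array([[-0.2809,  0.9381, -0.2026,  0.3551],
       [-0.9597, -0.2753,  0.0558,  0.0879],
       [-0.0035,  0.2101,  0.9777,  1.1025],
       [ 0.    ,  0.    ,  0.    ,  1.    ]])}
bottle_1_mid [([420.0, 190.0], 0.7)]
row_bottle_mid [([224.0, 219.0], 0.96), ([392.0, 192.0], 0.23)]
stand [([402.0, 205.0], 0.75)]
tray [([277.0, 220.0], 0.79)]
spray_can_mid [([386.0, 140.0], 0.83)]
bush_tin_mid [([269.0, 173.0], 0.81)]
```

View pics/t0.png

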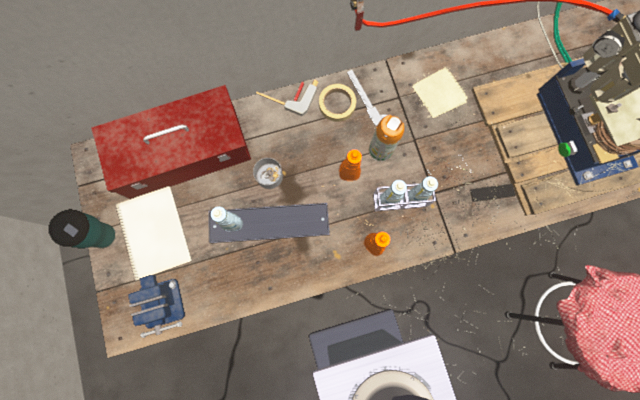

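View pics/s0.png

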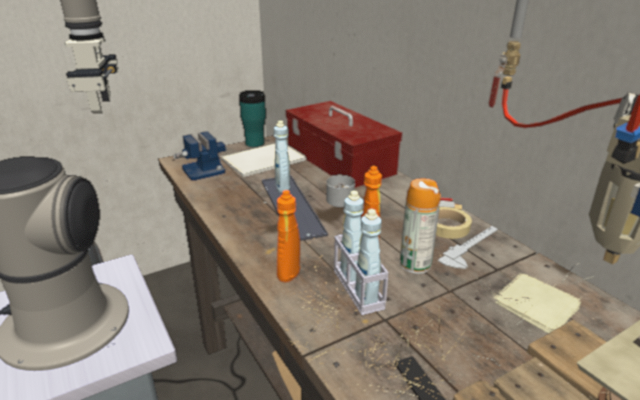

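The top view shows the tray from (210,222) to (328,220), with its bottle near (224,219), and the stand near (405,195). The white bottles' nozzles in the stand are at about (399,187) and (430,184). Candidates for the bottles I want:
- the two white bottles in the stand, top (399,187) and (430,184), side (353,225) and (370,258): these are the right ones
- orange look-alikes at top (350,165) and (378,243), side (373,190) and (287,235): leave alone
- the white bottle in the tray at top (224,219): stays put

Next, masks for the geometry and a close crop.

```bash
python3 - <<'E'
from h import *
np.set_printoptions(precision=4,suppress=True)
a=optics.get_image("top")
print("tcp px",proj("top",sense()["position"]),proj("side",sense()["position"]))
for n in("tray","stand"):
    r=optics.trace(n,"top")[0]; m=r["pixels"]; np.save(n+".npy",m)
    ys,xs=np.nonzero(m); z=.009 if n=="tray" else .085
    P=np.array([onz("top",(x,y),z)[:2] for x,y in zip(xs,ys)],np.float32)
    R=cv2.minAreaRect(P*1000); print(n,R); print(cv2.boxPoints(R))
s=optics.get_image("side")
A=cv2.resize(a[120:270,190:450],None,fx=3,fy=3,interpolation=cv2.INTER_CUBIC)
cv2.imwrite("pics/c1.png",A[:,:,::-1])
B=cv2.resize(s[110:320,240:450],None,fx=2.8,fy=2.8,interpolation=cv2.INTER_CUBIC)
cv2.imwrite("pics/c2.png",B[:,:,::-1])
E
```

```text
tcp px [134.4378 433.7006] [99.4689 99.1664]Traceback (most recent call last):
  File "<stdin>", line 8, in <module>
  File "h.py", line 8, in onz
    o,d=ray(c,px); return o+d*(z-o[2])/d[2]
        ~~~^^^^^^
  File "h.py", line 6, in ray
    K,T=info(c); p=np.linalg.inv(K)@[px[0],px[1],1]; d=T[:3,:3]@[p[0],-p[1],-p[2]]; return T[:3,3],d
        ~~~~^^^
  File "h.py", line 4, in info
    i=optics.camera_info(c); return np.array(i["K"]),np.array(i["T"])
ValueError: time passes only in moves, steps and waits
```

```bash
sed -i 's/^def info/import functools\n@functools.cache\ndef info/' h.py; python3 - <<'E'
from h import *
np.set_printoptions(precision=4,suppress=True)
a=optics.get_image("top")
for n in("tray","stand"):
    r=optics.trace(n,"top")[0]; m=r["pixels"]; np.save(n+".npy",m)
    ys,xs=np.nonzero(m); z=.009 if n=="tray" else .085
    P=np.array([onz("top",(x,y),z)[:2] for x,y in zip(xs,ys)],np.float32)
    R=cv2.minAreaRect(P*1000); print(n,R); print(cv2.boxPoints(R))
s=optics.get_image("side")
A=cv2.resize(a[120:270,190:450],None,fx=3,fy=3,interpolation=cv2.INTER_CUBIC)
cv2.imwrite("pics/c1.png",A[:,:,::-1])
B=cv2.resize(s[110:320,240:450],None,fx=2.8,fy=2.8,interpolation=cv2.INTER_CUBIC)
cv2.imwrite("pics/c2.png",B[:,:,::-1])
E
```

```text
tray ((540.5352172851562, 166.4828338623047), (315.1844787597656, 86.8896255493164), 77.53221130371094)
[[464.0922  21.9863]
 [548.9328   3.2277]
 [616.9782 310.9793]
 [532.1376 329.738 ]]
stand ((487.7957763671875, -175.76046752929688), (151.2285614013672, 55.45634460449219), 73.65470886230469)
[[ 439.9085 -240.5153]
 [ 493.1235 -256.1221]
 [ 535.683  -111.0057]
 [ 482.4681  -95.3989]]
```

View pics/c1.png

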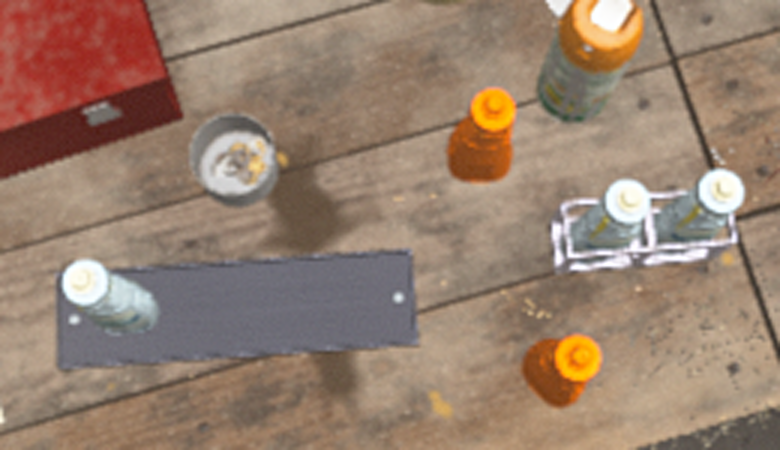

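View pics/c2.png

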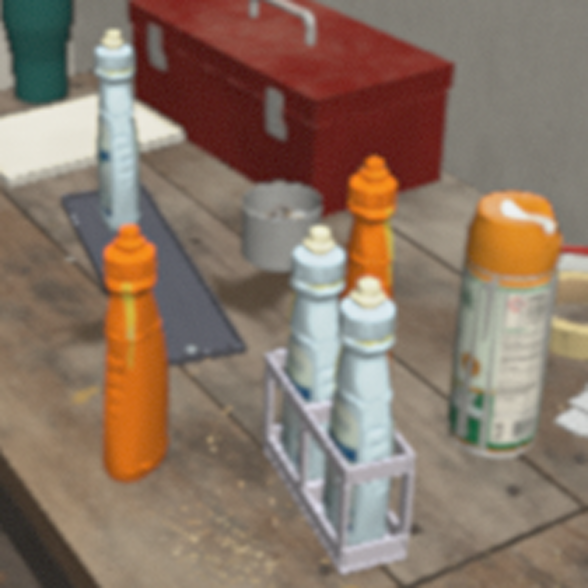

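Top crop: white nozzles at (631,199) and (723,186) in the stand and (84,277) in the tray, orange ones at (494,105) and (580,355). The side crop confirms that both bottles in the stand are white. Next I triangulate the nozzles.

```bash
python3 - <<'E'
from h import *
from scipy.spatial.transform import Rotation as R
np.set_printoptions(precision=4,suppress=True)
t=lambda x,y:((x+.5)/3+189.5,(y+.5)/3+119.5); s=lambda x,y:((x+.5)/2.8+239.5,(y+.5)/2.8+109.5)
pts=dict(A=(t(631,199),s(319,232)),B=(t(723,186),s(368,285)),row=(t(84,277),s(113,35)),oFar=(t(494,105),s(375,162)),oNear=(t(580,355),s(129,232)))
for n,(p,q) in pts.items():
    o1,d1=ray("top",p);o2,d2=ray("side",q)
    k=np.linalg.lstsq(np.c_[d1,-d2],o2-o1,rcond=None)[0]; a=o1+k[0]*d1;b=o2+k[1]*d2
    print(n,"tri",(a+b)/2,"gap",np.linalg.norm(a-b)*1e3,"topz.195",onz("top",p,.195)[:2])
print(R.from_quat(sense()["eef_rot"],scalar_first=True).as_matrix())
# stand top rim corners from crop, z=.085
for c in [(567,203),(736,238),(562,266),(729,190)]: print(c,onz("top",t(*c),.085)[:2])
E
```

```text
A tri [ 0.5065 -0.1508  0.1929] gap 1.3651380087100813 topz.195 [ 0.5056 -0.1499]
B tri [ 0.4962 -0.2197  0.1913] gap 0.17712593743404312 topz.195 [ 0.4957 -0.2185]
row tri [0.563  0.2538 0.1906] gap 1.4369708493352564 topz.195 [0.5627 0.2528]
oFar tri [ 0.6062 -0.0761  0.1885] gap 2.085190650222489 topz.195 [ 0.6034 -0.0744]
oNear tri [ 0.4066 -0.0787  0.1873] gap 0.5458575900083655 topz.195 [ 0.4064 -0.0774]
[[-0.9342  0.3568  0.    ]
 [ 0.3568  0.9342  0.0001]
 [ 0.      0.0001 -1.    ]]
(567, 203) [ 0.5355 -0.1267]
(736, 238) [ 0.4682 -0.2511]
(562, 266) [ 0.4862 -0.1062]
(729, 190) [ 0.5082 -0.2593]
```

```bash
cat > go.py <<'E'
# usage: go.py x y z yawdeg(of tool y axis, mod 180) -> shift/turn units from the measured pose
import sys; from h import *
from scipy.spatial.transform import Rotation as R
x,y,z,w=map(float,sys.argv[1:5]); s=sense(); M=R.from_quat(s["eef_rot"],scalar_first=True).as_matrix()
d=M.T@(np.array([x,y,z])-s["position"])/.25
yaw=np.degrees(np.arctan2(M[1,1],M[0,1])); t=-((w-yaw+90)%180-90)/180
print(np.round(d,4),round(t,4),"pos",np.round(s["position"],4),"yaw",round(yaw,2),"q",np.round(s["q"],2),"t",s["time"],"gap",round(s["finger_gap"],3),"grip",s["grip_force"])
E
python3 -m jog '[[0,-1,-0.92,0,0.432],[0,-1,-0.92,0,0.432],[0,-1,-0.92,0,0.432],[0,-1,-0.92,0,0.432],[0,-1,-0.92,0,0.432],[0,-1,-0.92,0,0.432],[0,-1,-0.92,0,0.432],[0,-1,-0.92,0,0.432],[0,-1,-0.92,0,0.432],[0,-1,-0.92,0,0.432]]' 20; python3 go.py 0.506 -0.1505 0.24 -8.7
```

```text
time: 1.83
position: [0.3401, 0.1839, 0.2459]
eef_rot: [0.0, 0.727, 0.687, 0.0]
wrist_force: [-0.8, 0.4, 0.0]
finger_gap: 1.0
grip_force: 0.0
[-1.2987  0.7369  0.0245] 0.0306 pos [0.3401 0.1839 0.2459] yaw -3.19 q [ 0.3   0.08  1.86 -0.    1.2   0.35] t 1.8333 gap 1.0 grip 0.0
```

```bash
python3 -m jog '[[0,-1,0.6,0,0.03],[0,-1,0.6,0,0.03],[0,-1,0.6,0,0.03],[0,-1,0.6,0,0.03],[0,-1,0.6,0,0.03],[0,-1,0.6,0,0.03],[0,-1,0.6,0,0.03],[0,-1,0.6,0,0.03],[0,-1,0.6,0,0.03]]' ; python3 go.py 0.506 -0.1505 0.24 -8.7
```

```text
time: 2.58
position: [0.4781, -0.0719, 0.2452]
eef_rot: [-0.0, 0.755, 0.655, -0.0]
wrist_force: [-0.6, 0.6, -0.1]
finger_gap: 1.003
grip_force: 0.0
[-0.2956  0.1548  0.0206] 0.0032 pos [ 0.4781 -0.0719  0.2452] yaw -8.13 q [-0.31  0.27  1.63  0.    1.24 -0.17] t 2.5833 gap 1.003 grip 0.0
```

```bash
python3 -m jog '[[0,-0.296,0.155,0.02,0.003],[0,-0.296,0.155,0.02,0.003],[0,-0.296,0.155,0.02,0.003],[0,-0.296,0.155,0.02,0.003],[0,-0.296,0.155,0.02,0.003]]' ; python3 go.py 0.506 -0.1505 0.155 -8.7
python3 - <<'E'
from h import *
a=save("top","t1");s=save("side","s1")
A=cv2.resize(a[130:250,340:470],None,fx=3.5,fy=3.5,interpolation=cv2.INTER_CUBIC)
B=cv2.resize(s[120:320,300:450],(315,420),interpolation=cv2.INTER_CUBIC)
cv2.imwrite("pics/c3.png",np.hstack([A,B])[:,:,::-1])
E
```

```text
time: 3.0
position: [0.5053, -0.1474, 0.2406]
eef_rot: [-0.001, 0.757, 0.653, 0.0]
wrist_force: [-1.5, -0.1, -0.1]
finger_gap: 1.001
grip_force: 0.0
[-0.0121  0.0049  0.3422] 0.0015 pos [ 0.5053 -0.1474  0.2406] yaw -8.43 q [-0.43  0.35  1.53  0.    1.27 -0.28] t 3.0 gap 1.001 grip 0.0
```

View pics/c3.png

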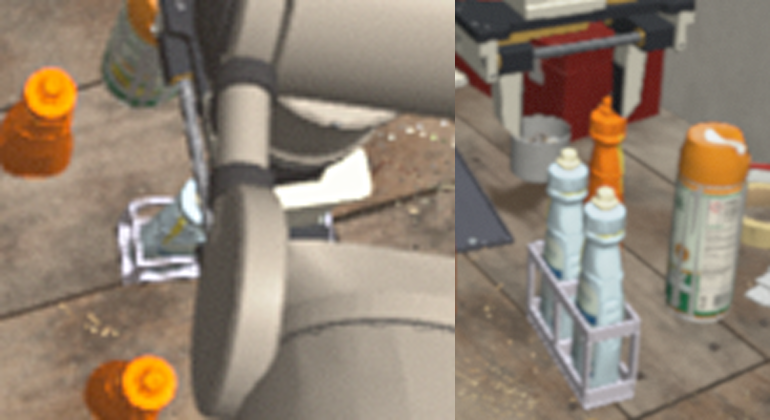

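The gripper is centred above bottle A (nozzle at about (568,160) in the right half), with its fingers on either side of it. I descend.

```bash
python3 -m jog '[[0,0,0,0.1,0],[0,0,0,0.2,0],[0,0,0,0.28,0],[0,0,0,0.34,0],[0,0,0,0.34,0],[0,0,0,0.34,0]]' ; python3 go.py 0.506 -0.1505 0.155 -8.7
```

```text
time: 3.6
position: [0.5055, -0.1474, 0.1558]
eef_rot: [-0.001, 0.757, 0.654, -0.0]
wrist_force: [-0.3, 0.0, 0.7]
finger_gap: 0.998
grip_force: 0.0
[-0.012   0.0037  0.0033] 0.0018 pos [ 0.5055 -0.1474  0.1558] yaw -8.38 q [-0.43  0.44  1.65  0.    1.06 -0.28] t 3.6 gap 0.998 grip 0.0
```

```bash
python3 -m jog '[[60,-0.012,0.003,0.003,0.002],[110,-0.012,0.003,0.003,0.002],[140,-0.012,0.003,0.003,0.002],[170,-0.012,0.003,0.003,0.002],[200,-0.012,0.003,0.003,0.002],[200,-0.012,0.003,0.003,0.002],[200,-0.012,0.003,0.003,0.002],[200,-0.012,0.003,0.003,0.002]]' 18; python3 go.py 0.506 -0.1505 0.155 -8.7
```

```text
time: 4.27
position: [0.5061, -0.1517, 0.155]
eef_rot: [-0.0, 0.759, 0.651, 0.0]
wrist_force: [0.2, 0.5, 0.3]
finger_gap: 0.469
grip_force: 0.0
[ 0.0046 -0.0011 -0.    ] -0.0007 pos [ 0.5061 -0.1517  0.155 ] yaw -8.83 q [-0.44  0.44  1.65  0.    1.06 -0.28] t 4.2667 gap 0.469 grip 0.0
```

```bash
python3 -m jog '[[200,0,0,0,0],[200,0,0,0,0],[200,0,0,0,0],[200,0,0,0,0],[200,0,0,0,0],[200,0,0,0,0]]' 18
```

```text
time: 4.77
position: [0.5061, -0.1516, 0.155]
eef_rot: [-0.0, 0.759, 0.651, 0.0]
wrist_force: [-0.5, -0.2, -0.6]
finger_gap: 0.375
grip_force: 18.0
```

```bash
python3 -m jog '[[200,0,0,-0.02,0],[200,0,0,-0.06,0],[200,0,0,-0.1,0],[200,0,0,-0.14,0],[200,0,0,-0.18,0],[200,0,0,-0.22,0],[200,0,0,-0.26,0],[200,0,0,-0.3,0],[200,0,0,-0.34,0],[200,0,0,-0.38,0]]' 
python3 -m jog '[[200,0,0,-0.04,0],[200,0,0,-0.1,0],[200,0,0,-0.2,0],[200,0,0,-0.3,0],[200,0,0,-0.38,0],[200,0,0,-0.45,0],[200,0,0,-0.45,0],[200,0,0,-0.45,0]]'; python3 go.py 0.546 0.1775 0.35 -12.5
python3 - <<'E'
from h import *
s=save("side","s2")
cv2.imwrite("pics/c4.png",cv2.resize(s[20:330,230:470],None,fx=1.9,fy=1.9,interpolation=cv2.INTER_CUBIC)[:,:,::-1])
E
```

```text
time: 5.6
position: [0.5061, -0.1516, 0.251]
eef_rot: [0.0, 0.759, 0.651, 0.0]
wrist_force: [0.8, -0.8, -0.8]
finger_gap: 0.376
grip_force: 18.0
time: 6.27
position: [0.5063, -0.1517, 0.363]
eef_rot: [0.001, 0.759, 0.651, 0.0]
wrist_force: [-0.0, 0.3, -1.2]
finger_gap: 0.371
grip_force: 18.0
[ 1.3257 -0.0449  0.0513] 0.0204 pos [ 0.5063 -0.1517  0.363 ] yaw -8.82 q [-0.44  0.29  1.28  0.    1.57 -0.28] t 6.2667 gap 0.371 grip 17.999781852740853
```

View pics/c4.png

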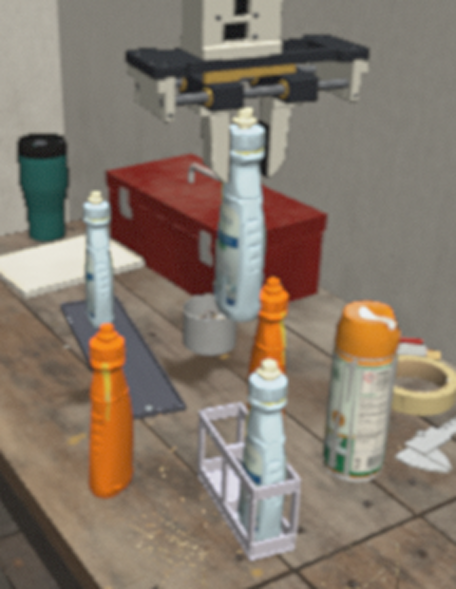

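Bottle A is out and hanging upright at about (240,220). The stand at (250,480) hasn't moved and still holds bottle B. I move over to the tray.

```bash
python3 -m jog '[[200,0.06,0,0,0],[200,0.16,0,0,0.005],[200,0.28,-0.01,0,0.01],[200,0.4,-0.01,0,0.015],[200,0.52,-0.02,0,0.02],[200,0.64,-0.02,0,0.02],[200,0.76,-0.03,0,0.02],[200,0.86,-0.03,0,0.02],[200,0.93,-0.03,0,0.02],[200,0.95,-0.03,0,0.02]]'; python3 go.py 0.546 0.1775 0.36 -12.5
```

```text
time: 7.15
position: [0.5346, 0.0868, 0.3605]
eef_rot: [-0.001, 0.779, 0.628, -0.001]
wrist_force: [1.0, 0.1, -1.7]
finger_gap: 0.369
grip_force: 18.0
[ 0.3641 -0.0325  0.0022] 0.0014 pos [0.5346 0.0868 0.3605] yaw -12.25 q [0.02 0.32 1.25 0.   1.58 0.23] t 7.15 gap 0.369 grip 18.00008044583766
```

```bash
python3 -m jog '[[200,0.08,-0.01,0,0.001],[200,0.18,-0.02,0,0.001],[200,0.28,-0.03,0,0.001],[200,0.34,-0.033,0,0.001],[200,0.364,-0.033,0,0.001],[200,0.364,-0.033,0,0.001],[200,0.364,-0.033,0,0.001],[200,0.364,-0.033,0,0.001]]'; python3 go.py 0.546 0.1775 0.16 -12.5
python3 - <<'E'
from h import *
s=save("side","s3");t=save("top","t3")
A=cv2.resize(s[20:260,220:360],(350,600),interpolation=cv2.INTER_CUBIC)
B=cv2.resize(t[120:280,170:290],(450,600),interpolation=cv2.INTER_CUBIC)
cv2.imwrite("pics/c5.png",np.hstack([A,B])[:,:,::-1])
E
```

```text
time: 7.82
position: [0.5466, 0.1736, 0.3621]
eef_rot: [0.0, 0.781, 0.625, -0.0]
wrist_force: [-0.6, -0.1, -1.3]
finger_gap: 0.373
grip_force: 18.0
[ 0.0154 -0.0054  0.8085] -0.0009 pos [0.5466 0.1736 0.3621] yaw -12.67 q [ 0.17  0.38  1.15 -0.    1.61  0.4 ] t 7.8167 gap 0.373 grip 17.999847191204026
```

View pics/c5.png

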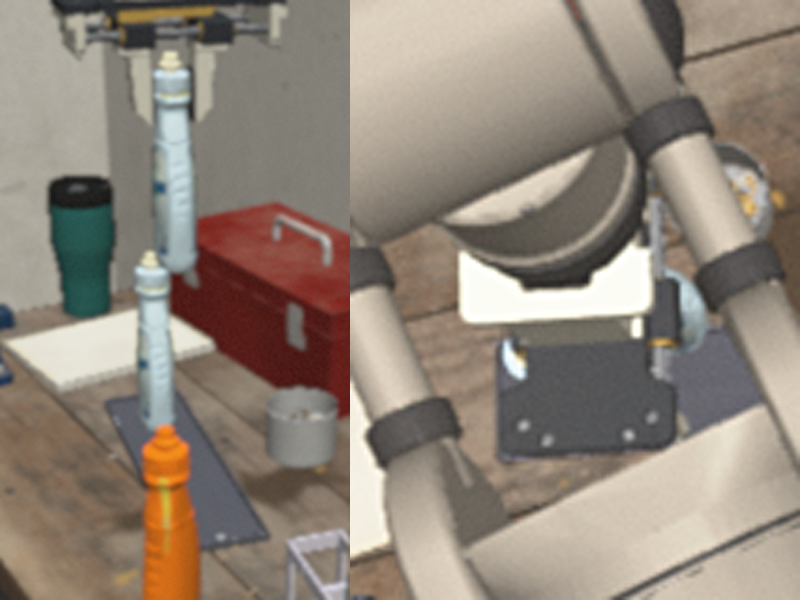

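The held bottle's nozzle is at (170,58) in the left panel, and it hangs upright, parallel to the row bottle at (150,258). I check for slip by projection and descend.

```bash
python3 - <<'E'
from h import *
print("expect side nozzle px",proj("side",[.5466,.1736,.402]),"seen",(288,42.5))
E
python3 -m jog '[[200,0.015,-0.005,0.08,0],[200,0.015,-0.005,0.18,0],[200,0.015,-0.005,0.3,0],[200,0.015,-0.005,0.42,0],[200,0.015,-0.005,0.54,0],[200,0.015,-0.005,0.64,0],[200,0.015,-0.005,0.72,0],[200,0.015,-0.005,0.76,0],[200,0.015,-0.005,0.78,0],[200,0.015,-0.005,0.78,0]]'
python3 -m jog '[[200,0,0,0,0],[200,0,0,0,0]]'; python3 go.py 0.546 0.1775 0.1545 -12.5
```

```text
expect side nozzle px [286.64916541  40.57057194] seen (288, 42.5)
time: 8.75
position: [0.5462, 0.1784, 0.1671]
eef_rot: [-0.0, 0.781, 0.625, -0.0]
wrist_force: [0.3, -0.6, -0.7]
finger_gap: 0.374
grip_force: 18.0
time: 8.92
position: [0.5471, 0.1788, 0.169]
eef_rot: [0.001, 0.78, 0.625, 0.001]
wrist_force: [0.3, 0.3, -1.7]
finger_gap: 0.373
grip_force: 18.0
[-0.0062 -0.0033  0.0581] -0.0006 pos [0.5471 0.1788 0.169 ] yaw -12.61 q [0.18 0.5  1.5  0.   1.14 0.4 ] t 8.9167 gap 0.373 grip 17.999883625852817
```

```bash
python3 -m jog '[[200,0,0,0.01,0],[200,0,0,0.02,0],[200,0,0,0.03,0],[200,0,0,0.036,0],[200,0,0,0.042,0],[200,0,0,0.042,0],[200,0,0,0.042,0]]'; python3 -m jog '[[200,0,0,0.005,0],[200,0,0,0.005,0]]';  python3 -m jog '[[200,0,0,0.005,0],[200,0,0,0.005,0]]'
```

```text
time: 9.5
position: [0.5462, 0.1788, 0.1569]
eef_rot: [-0.0, 0.78, 0.625, -0.0]
wrist_force: [0.1, 0.8, -0.9]
finger_gap: 0.372
grip_force: 18.0
time: 9.67
position: [0.5462, 0.1788, 0.1556]
eef_rot: [-0.0, 0.78, 0.625, -0.0]
wrist_force: [-1.3, 0.1, -1.1]
finger_gap: 0.373
grip_force: 18.0
time: 9.83
position: [0.5462, 0.1787, 0.1543]
eef_rot: [-0.0, 0.78, 0.625, -0.0]
wrist_force: [0.1, 0.4, -1.6]
finger_gap: 0.376
grip_force: 18.0
```

```bash
python3 -m jog '[[200,0,0,0.003,0],[200,0,0,0.003,0]]';  python3 -m jog '[[200,0,0,0.003,0],[200,0,0,0.003,0]]'
```

```text
time: 10.0
position: [0.5464, 0.1788, 0.1539]
eef_rot: [0.0, 0.78, 0.625, 0.0]
wrist_force: [0.3, -1.1, 0.2]
finger_gap: 0.371
grip_force: 18.0
time: 10.17
position: [0.5466, 0.1788, 0.1539]
eef_rot: [0.0, 0.78, 0.625, 0.001]
wrist_force: [-1.3, -0.3, 4.8]
finger_gap: 0.378
grip_force: 18.0
```

Contact at 4.8 N. I release and rise.

```bash
python3 -m jog '[[150,0,0,0,0],[140,0,0,0,0],[120,0,0,0,0],[80,0,0,0,0],[30,0,0,0,0],[0,0,0,0,0],[0,0,0,0,0],[0,0,0,0,0],[0,0,0,0,0]]'; python3 -m jog '[[0,0,0,-0.05,0],[0,0,0,-0.15,0],[0,0,0,-0.27,0],[0,0,0,-0.36,0],[0,0,0,-0.4,0],[0,0,0,-0.4,0],[0,0,0,-0.4,0]]'; python3 go.py 0.496 -0.219 0.25 -8.7
```

```text
time: 10.92
position: [0.5463, 0.1788, 0.153]
eef_rot: [-0.0, 0.78, 0.625, 0.0]
wrist_force: [0.3, -0.8, 0.6]
finger_gap: 0.912
grip_force: 0.0
time: 11.5
position: [0.546, 0.1787, 0.2523]
eef_rot: [-0.0, 0.78, 0.625, -0.0]
wrist_force: [-1.3, -0.1, -1.3]
finger_gap: 0.997
grip_force: 0.0
[-1.5962  0.152   0.0093] -0.0217 pos [0.546  0.1787 0.2523] yaw -12.6 q [0.18 0.43 1.37 0.   1.34 0.4 ] t 11.5 gap 0.997 grip 0.0
```

```bash
python3 -m jog '[[0,-0.15,0.01,0,0],[0,-0.3,0.02,0,-0.02],[0,-0.45,0.04,0,-0.022],[0,-0.6,0.05,0,-0.022],[0,-0.75,0.07,0,-0.022],[0,-0.88,0.08,0,-0.022],[0,-0.96,0.09,0,-0.022],[0,-1,0.1,0,-0.022],[0,-1,0.1,0,-0.022],[0,-1,0.1,0,-0.022]]'; python3 go.py 0.496 -0.219 0.25 -8.7
python3 - <<'E'
from h import *
s=save("side","s4");t=save("top","t4")
A=cv2.resize(t[190:260,195:345],(800,373),interpolation=cv2.INTER_CUBIC)
cv2.imwrite("pics/c6.png",A[:,:,::-1])
for c in("top","side"):
  for n in ("bottle_1_mid","row_bottle_mid","stand"):
    print(c,n,[(np.round(np.array(r["centre"])*[640,400]).tolist(),round(r["confidence"],2)) for r in optics.spot_in(n,c)])
E
```

```text
time: 12.33
position: [0.5158, -0.0701, 0.2518]
eef_rot: [-0.001, 0.759, 0.652, -0.0]
wrist_force: [-0.0, 0.1, -0.0]
finger_gap: 1.001
grip_force: 0.0
[-0.6006  0.0115  0.0066] 0.0001 pos [ 0.5158 -0.0701  0.2518] yaw -8.68 q [-0.28  0.33  1.52  0.    1.29 -0.13] t 12.3333 gap 1.001 grip 0.0
top bottle_1_mid [([419.0, 192.0], 0.82)]
top row_bottle_mid [([226.0, 219.0], 0.95)]
top stand [([404.0, 204.0], 0.89)]
side bottle_1_mid [([369.0, 258.0], 0.94)]
side row_bottle_mid [([279.0, 150.0], 0.77), ([339.0, 193.0], 0.65)]
side stand [([356.0, 276.0], 0.59)]
```

View pics/c6.png

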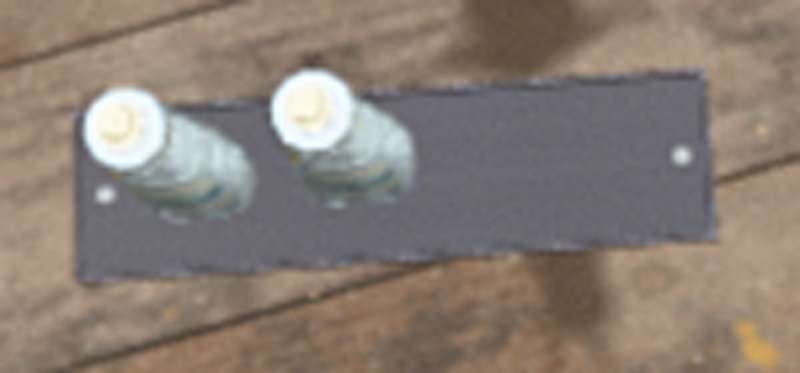

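Bottle A stands upright in the tray: nozzle at (306,106), row bottle at (119,124). I compute their line-up in tray axes.

```bash
python3 - <<'E'
from h import *
f=lambda x,y:((x+.5)*150/800+194.5,(y+.5)*150/800+189.5)
c=np.array([.5405,.1665]); X=np.array([.9764,-.2159]);Y=np.array([.2159,.9764])
for n,p in dict(row=(119,124),A=(306,106)).items():
    w=onz("top",f(*p),.194)[:2]; print(n,w,"tray xy",X@(w-c),Y@(w-c))
E
python3 -m jog '[[0,-0.1,0,0,0],[0,-0.22,0,0,0],[0,-0.34,0.01,0,0],[0,-0.46,0.01,0,0],[0,-0.55,0.01,0,0],[0,-0.6,0.0115,0,0],[0,-0.6,0.0115,0,0],[0,-0.6,0.0115,0,0],[0,-0.6,0.0115,0,0]]'; python3 go.py 0.496 -0.219 0.155 -8.7
```

```text
row [0.56154403 0.25498289] tray xy 0.001443931553692401 0.09093809847458517
A [0.5471406  0.17915233] tray xy 0.0037522408849415124 0.013787437207060686
time: 13.48
position: [0.4966, -0.2181, 0.2529]
eef_rot: [-0.0, 0.758, 0.652, 0.0]
wrist_force: [0.0, 0.1, -0.2]
finger_gap: 0.998
grip_force: 0.0
[-0.0043 -0.0018  0.3917] 0.0006 pos [ 0.4966 -0.2181  0.2529] yaw -8.59 q [-0.56  0.37  1.46  0.    1.31 -0.41] t 13.4833 gap 0.998 grip 0.0
```

```bash
python3 -m jog '[[0,-0.004,-0.002,0.1,0],[0,-0.004,-0.002,0.2,0],[0,-0.004,-0.002,0.3,0],[0,-0.004,-0.002,0.36,0],[0,-0.004,-0.002,0.39,0],[0,-0.004,-0.002,0.39,0],[0,-0.004,-0.002,0.39,0]]'; python3 go.py 0.496 -0.219 0.155 -8.7;  python3 -m jog '[[110,0,0,0,0],[150,0,0,0,0],[200,0,0,0,0],[200,0,0,0,0],[200,0,0,0,0],[200,0,0,0,0],[200,0,0,0,0],[200,0,0,0,0],[200,0,0,0,0],[200,0,0,0,0]]' 18;  python3 -m jog '[[200,0,0,0,0],[200,0,0,0,0],[200,0,0,0,0]]' 18
```

```text
time: 14.07
position: [0.4963, -0.2197, 0.1561]
eef_rot: [0.0, 0.758, 0.652, 0.0]
wrist_force: [-0.1, 0.4, -0.7]
finger_gap: 0.999
grip_force: 0.0
[ 0.0024 -0.0017  0.0042] 0.0007 pos [ 0.4963 -0.2197  0.1561] yaw -8.58 q [-0.56  0.46  1.6   0.    1.08 -0.41] t 14.0667 gap 0.999 grip 0.0
time: 14.9
position: [0.4957, -0.2203, 0.1554]
eef_rot: [-0.0, 0.758, 0.652, 0.0]
wrist_force: [-0.0, -0.8, 0.5]
finger_gap: 0.371
grip_force: 18.0
time: 15.15
position: [0.4958, -0.2203, 0.1554]
eef_rot: [-0.0, 0.758, 0.652, 0.0]
wrist_force: [-0.9, 0.4, 0.3]
finger_gap: 0.371
grip_force: 18.0
```

```bash
python3 -m jog '[[200,0,0,-0.02,0],[200,0,0,-0.06,0],[200,0,0,-0.1,0],[200,0,0,-0.14,0],[200,0,0,-0.18,0],[200,0,0,-0.22,0],[200,0,0,-0.26,0],[200,0,0,-0.3,0],[200,0,0,-0.34,0],[200,0,0,-0.38,0]]' 
python3 -m jog '[[200,0,0,-0.04,0],[200,0,0,-0.1,0],[200,0,0,-0.2,0],[200,0,0,-0.3,0],[200,0,0,-0.38,0],[200,0,0,-0.45,0],[200,0,0,-0.45,0],[200,0,0,-0.45,0]]'; python3 go.py 0.529 0.1034 0.362 -12.5
python3 - <<'E'
from h import *
s=save("side","s5")
cv2.imwrite("pics/c7.png",cv2.resize(s[20:330,230:470],None,fx=1.9,fy=1.9,interpolation=cv2.INTER_CUBIC)[:,:,::-1])
E
```

```text
time: 15.98
position: [0.4958, -0.2203, 0.2515]
eef_rot: [0.0, 0.758, 0.652, 0.0]
wrist_force: [0.5, -1.1, -2.3]
finger_gap: 0.373
grip_force: 18.0
time: 16.65
position: [0.4959, -0.2204, 0.3635]
eef_rot: [0.001, 0.758, 0.652, 0.0]
wrist_force: [0.4, 0.1, -0.9]
finger_gap: 0.376
grip_force: 18.0
[ 1.3004 -0.0636  0.0052] 0.0214 pos [ 0.4959 -0.2204  0.3635] yaw -8.64 q [-0.56  0.31  1.24  0.    1.58 -0.41] t 16.65 gap 0.376 grip 17.996437666006386
```

View pics/c7.png

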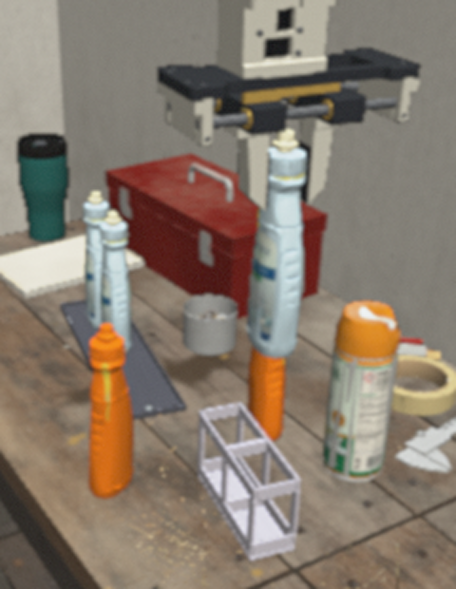

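Bottle B is out and hanging upright at (278,250). The empty stand at (250,480) is standing where it was, and A stands in the tray at (115,280). I carry B over.

```bash
python3 -m jog '[[200,0.06,0,0,0],[200,0.16,0,0,0.005],[200,0.28,-0.01,0,0.01],[200,0.4,-0.02,0,0.015],[200,0.52,-0.03,0,0.0214],[200,0.64,-0.03,0,0.0214],[200,0.76,-0.04,0,0.0214],[200,0.86,-0.04,0,0.0214],[200,0.93,-0.05,0,0.0214],[200,0.95,-0.05,0,0.0214]]'; python3 -m jog '[[200,0,0,0,0],[200,0,0,0,0]]'; python3 go.py 0.529 0.1034 0.362 -12.5
```

```text
time: 17.53
position: [0.5184, 0.0191, 0.3613]
eef_rot: [-0.002, 0.779, 0.627, -0.001]
wrist_force: [-1.1, 0.6, -0.8]
finger_gap: 0.37
grip_force: 18.0
time: 17.7
position: [0.5189, 0.0159, 0.3619]
eef_rot: [-0.0, 0.78, 0.626, -0.001]
wrist_force: [0.4, 0.2, -0.8]
finger_gap: 0.373
grip_force: 18.0
[ 0.3504 -0.036  -0.0004] 0.0001 pos [0.5189 0.0159 0.3619] yaw -12.48 q [-0.12  0.27  1.31 -0.    1.56  0.1 ] t 17.7 gap 0.373 grip 17.99643196805846
```

```bash
python3 -m jog '[[200,0.06,-0.01,0,0],[200,0.14,-0.02,0,0],[200,0.22,-0.03,0,0],[200,0.29,-0.036,0,0],[200,0.33,-0.036,0,0],[200,0.35,-0.036,0,0],[200,0.35,-0.036,0,0],[200,0.35,-0.036,0,0],[200,0.35,-0.036,0,0],[200,0.35,-0.036,0,0]]'; python3 go.py 0.529 0.1034 0.167 -12.5
```

```text
time: 18.53
position: [0.5292, 0.1028, 0.363]
eef_rot: [0.0, 0.78, 0.626, -0.0]
wrist_force: [0.5, 0.5, -0.8]
finger_gap: 0.373
grip_force: 18.0
[ 0.0022 -0.0015  0.7839] -0.0003 pos [0.5292 0.1028 0.363 ] yaw -12.56 q [ 0.05  0.31  1.25 -0.    1.58  0.27] t 18.5333 gap 0.373 grip 17.9964519047644
```

```bash
python3 -m jog '[[200,0,0,0.08,0],[200,0,0,0.18,0],[200,0,0,0.3,0],[200,0,0,0.42,0],[200,0,0,0.54,0],[200,0,0,0.64,0],[200,0,0,0.72,0],[200,0,0,0.76,0],[200,0,0,0.78,0],[200,0,0,0.78,0]]'; python3 -m jog '[[200,0,0,0.01,0],[200,0,0,0.02,0],[200,0,0,0.03,0],[200,0,0,0.036,0],[200,0,0,0.04,0],[200,0,0,0.04,0],[200,0,0,0.04,0]]'; python3 go.py 0.529 0.1034 0.1545 -12.5
```

```text
time: 19.37
position: [0.5292, 0.1034, 0.1676]
eef_rot: [-0.0, 0.78, 0.626, -0.0]
wrist_force: [-0.1, 0.5, -1.3]
finger_gap: 0.374
grip_force: 18.0
time: 19.95
position: [0.5293, 0.1038, 0.1581]
eef_rot: [0.0, 0.78, 0.626, 0.0]
wrist_force: [-0.5, 0.4, -1.0]
finger_gap: 0.372
grip_force: 18.0
[-0.0018 -0.0008  0.0144] 0.0001 pos [0.5293 0.1038 0.1581] yaw -12.49 q [0.05 0.45 1.61 0.   1.08 0.27] t 19.95 gap 0.372 grip 17.99643711419776
```

```bash
python3 -m jog '[[200,0,0,0.005,0],[200,0,0,0.01,0],[200,0,0,0.01,0]]';python3 -m jog '[[200,0,0,0.004,0],[200,0,0,0.004,0]]';python3 -m jog '[[200,0,0,0.003,0],[200,0,0,0.003,0]]'
```

```text
time: 20.2
position: [0.5291, 0.1037, 0.1552]
eef_rot: [-0.0, 0.78, 0.626, -0.0]
wrist_force: [0.2, 0.2, -0.9]
finger_gap: 0.372
grip_force: 18.0
time: 20.37
position: [0.5293, 0.1038, 0.1545]
eef_rot: [0.0, 0.78, 0.626, 0.0]
wrist_force: [0.5, 0.1, -0.8]
finger_gap: 0.374
grip_force: 18.0
time: 20.53
position: [0.5294, 0.1038, 0.1544]
eef_rot: [0.0, 0.78, 0.626, 0.0]
wrist_force: [-1.2, 0.2, 4.3]
finger_gap: 0.372
grip_force: 18.0
```

Contact again. I release, rise and back away.

```bash
python3 -m jog '[[150,0,0,0,0],[140,0,0,0,0],[120,0,0,0,0],[80,0,0,0,0],[30,0,0,0,0],[0,0,0,0,0],[0,0,0,0,0],[0,0,0,0,0],[0,0,0,0,0]]'; python3 -m jog '[[0,0,0,-0.05,0],[0,0,0,-0.15,0],[0,0,0,-0.27,0],[0,0,0,-0.36,0],[0,0,0,-0.45,0],[0,-0.1,0,-0.5,0],[0,-0.25,0,-0.5,0],[0,-0.4,0,-0.5,0],[0,-0.55,0,-0.5,0],[0,-0.65,0,-0.5,0]]'; python3 -m jog '[[0,-0.1,0,0,0],[0,-0.2,0,0,0],[0,-0.2,0,0,0],[0,-0.2,0,0,0]]'
python3 - <<'E'
from h import *
s=save("side","s6");t=save("top","t6")
A=cv2.resize(t[190:260,195:345],(800,373),interpolation=cv2.INTER_CUBIC)
B=cv2.resize(s[100:320,230:470],(245,224),interpolation=cv2.INTER_CUBIC)
C=cv2.resize(t[110:260,340:450],(164,224),interpolation=cv2.INTER_CUBIC)
z=np.zeros((224,800,3),np.uint8);z[:,:245]=B;z[:,260:424]=C
cv2.imwrite("pics/c8.png",np.vstack([A,z])[:,:,::-1])
E
```

```text
time: 21.28
position: [0.5292, 0.1038, 0.1537]
eef_rot: [-0.0, 0.78, 0.626, 0.0]
wrist_force: [-0.2, -0.6, 0.3]
finger_gap: 0.913
grip_force: 0.0
time: 22.12
position: [0.4932, -0.0574, 0.2789]
eef_rot: [0.0, 0.78, 0.626, -0.0]
wrist_force: [1.0, -0.8, -0.8]
finger_gap: 1.003
grip_force: 0.0
time: 22.45
position: [0.483, -0.1046, 0.2787]
eef_rot: [-0.0, 0.781, 0.625, 0.0]
wrist_force: [0.7, 0.7, -0.7]
finger_gap: 0.998
grip_force: 0.0
```

View pics/c8.png

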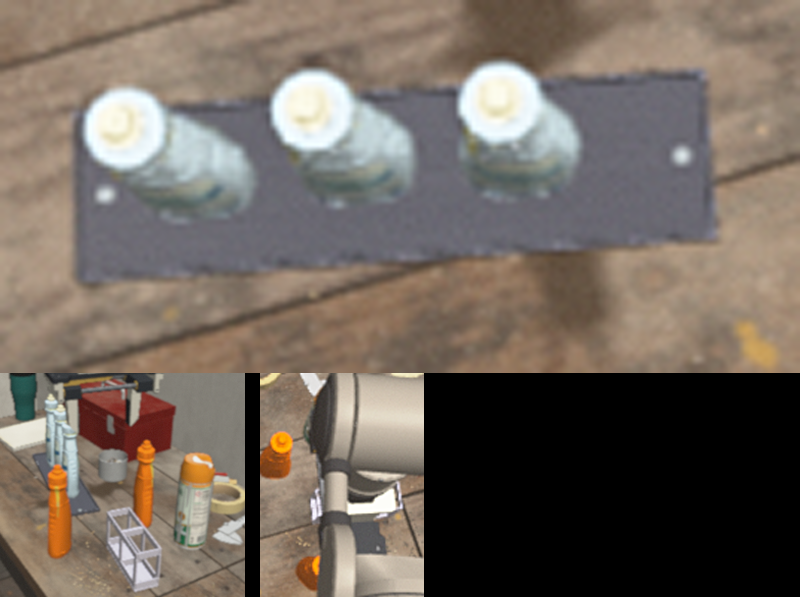

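The three bottles stand upright in one row, with nozzles at (119,124), (306,106) and (498,97). The middle one is only about 2 mm off the line. The stand is upright in place and the bystanders are undisturbed, so I hand the job in.

```bash
python3 -c "from bench import job; print(job.job_done())"
```

```text
the job is handed in; nothing more can be done
None
```

I handed the job in with both glue bottles upright in the tray, in one straight row with the bottle already there (about 2 mm off line, gaps about 2 cm), the empty stand upright where it was, and nothing else visibly disturbed; no verdict came back.

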